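# Pin the paper stop of the squaring jig

## Robot

A 7-joint arm with a two-finger parallel gripper is mounted at the origin on a cart in front of the work surface, level with it; the furniture and walls round the work are solid. World frame = base frame: x ahead of the robot, y to its left, z up, the work surface at z = 0. Lengths are in m, angles in degrees, forces in N, time in s.
With the tool pointing down it reaches from about 0.35 to 0.775 m from the base axis. Payload 3.1 kg.
Tool frame: the origin (TCP) lies on the centre line of the jaws, within the pads' length; the fingertips stand 17 mm ahead of it and the grasp point (between the pads) lies 2 mm behind it (robot.tip_reach is the distance from the TCP to the fingertips, in m); z points along the fingers, y is the direction in which the jaws open and shut (so a half turn about z gives the same grasp; the last joint's range is limited). The gripper opens to 85 mm and grips with 20 to 120 N. Pads are 22 mm wide; open, the fingers measure 114 mm over their backs; the gripper's body (76 mm by 85 mm) begins 54 mm behind the grasp point. The pads swing forward as they close: fully open they stand 13 mm farther back than shut.
Start: joints at [-67.42, 17.813, 0.802, 86.603, -0.252, 75.585, -1.558], TCP at [0.232, 0.499, 0.248] pointing down, gripper open.
Joint ranges: [-154.91, 154.91], [-16.99, 109.72], [-72.82, 74.43], [7.12, 147.25], [-82.49, 262.49], [11.32, 116.49], [-174.64, 174.64]. Speed limits (degrees/s): [159.86, 159.86, 180, 180, 180, 180, 180].

## Interface

Orientations are given as [roll, pitch, yaw] about the fixed x, y, z axes, in that order (R = Rz(yaw) Ry(pitch) Rx(roll)).
In Python, from station import robot, fingers, vision, workorder, recognise gives the robot as it stands. Calls block until the motion is done:
- robot.move_to(position, orientation): joint-space move of the TCP to a pose.
- robot.line_to(position, orientation=None, velocity=0.15, f_stop=None): straight line of the TCP; orientation=None keeps the orientation; velocity is the mean speed in m/s. With f_stop (N) it stops when the force on the tool has changed by that much, and returns True; else False.
- robot.move_j(angles): joint-space move.
- fingers.gripper_to(opening, force=None): opening from 0.0 (shut) to 1.0 (fully open); force is the grip in N (None keeps the last); returns when the fingers have stopped.
- robot.pause(seconds).
- robot.inverse_kinematics(position, orientation): joint angles nearest the present ones, or None.
- vision.grab_frame(name): name is "side" or "top" or "wrist"; returns the picture (400x640x3 uint8, red, green, blue); there is no depth.
- vision.calibration(name): a dict with "mtx" (3x3 intrinsics, pixels), "extrinsics" (4x4, takes a point from world to camera coordinates); the wrist camera has in their place "T_tool_cam" (4x4, takes a point from camera to tool coordinates, whose origin is the TCP and whose axes are the flange's). Camera axes: x right, y up, looking along -z (the intrinsics and any distortion apply to the point x, -y, -z); pixel columns grow to the right and rows downward; lengths in m; the calibration is good to about 2 mm. A picture is of the moment at which its call begins: read the wrist's pose just before it. calibration takes no time and is no camera call.
A pose or a line that the arm cannot do raises robot.PlanningError and nothing moves.
- workorder.close_job(): hands the job in, once; it reports no verdict.
Trained networks look in the newest picture that a camera, given by its name, has taken for a name from the list of things; names that differ only in an ending like _2 or _b are one class to them, and where a whole thing is asked for, a point or a joint stands for the part that bears it (a point fixed in the world has none). Each returns a list of dicts, best first, with "p" (0 to 1); they miss things now and then, are a little off and sometimes report something else, mostly with a low value. They report only what shows in the picture. A call takes as long as a camera call. They do not tell look-alikes from the thing itself.
- recognise(label, camera): "rect" ([centre column, centre row, width, height] in pixels, round what is visible of it).
Readings, each from a call of its own:
- robot.current_time_s(): time.
- robot.current_joint_positions(): joint angles.
- robot.current_dq(): joint speeds.
- robot.current_joint_torque(): joint torques, N m.
- robot.current_tool_pos(): TCP position.
- robot.current_eef_rot(): TCP orientation.
- robot.current_contact_force(): force on the tool from outside, world axes, zero at the start.
- robot.current_torque(): the same for the moment, N m.
- robot.current_finger_gap(): opening from 0.0 (shut) to 1.0 (fully open).
Only numpy, scipy, OpenCV 4.12 (cv2) and the standard library are available. Lean on these libraries where they do the work, as an engineer would, in place of code of your own. Each camera call takes 0.05 s, during which the arm holds its last target. There are 200 camera calls.

## Task

The paper stop of the card-squaring jig has been moved to a new setting and its hole lines up with one of the holes in the rail. Pull the quick-release pin straight up out of its holder and push it down through the stop's collar until it clicks fully home, with its flange resting on the collar. Do not knock over the rubber stamp.

Things in the scene. Friction and masses are not known exactly. Their poses are not given: they have to be found in the camera images.
- pin: 100 g ball-lock pin, upright. Black round knob 24 mm wide, from 5 to 45 mm above the origin (grasp it at any yaw); steel flange 42 mm wide, 5 thick; 12 mm shank 48 mm long below the origin, tapered tip. Origin: on the axis, underside of the flange; z up. Two spring balls stand out near the tip: about 10 N to pull out or push in; the last few mm snap home. Button on top does nothing.
- stop_mouth (a point): Rim centre of the stop's steel collar, 64 mm above the worktop, z up; fixed. The stop is a dark saddle with a thin blade, over one of three holes in the rail on the jig's near side (other two bare, 40 mm high). Rim 38 mm outside; funnel 32 mm wide narrowing to the 15 mm bore 10 mm down; bore plus rail hole 34 mm deep. Pin home: its origin here.
- holder_mouth (a point): Rim centre of the same kind of collar on the pin's holder, a small aluminium bridge 76 x 60 mm, fixed, left of the jig; rim 64 mm above the worktop; z up. At the start the pin is fully home in it, flange on the rim, spring balls gripping below its 34 mm deep bore.
- stamp: Wooden rubber stamp standing on its face about 110 mm beyond the holder, foot 28 x 58 mm, turned handle, 73 mm tall, loose. Origin: centre of its underside, z up. It must stay standing.
Things that resemble listed ones, but are neither listed nor needed, are in the scene too. Leave any orange look-alike of the pin alone.

How it is judged:
By the outcome, as a careful person would: the job done as asked, in the order asked, and still so for the second after the job is handed in, with the robot touching nothing.
It also fails if it takes over 40 s, if anything falls off the work surface, if the arm or the gripper's body presses on something with over 40 N, if the wrist force passes 120 N, or if a joint passes its speed limit or range.

## Working session

There is one attempt and no reset: what is moved stays moved. The work goes in short steps, each a Python script; the robot and the scene stay as the last script left them, time stands still between calls to the robot, and variables do not carry over. Pictures are saved under pics/ and viewed, about 8 in all and at most 12, crops included, and the job is handed in when it is done.

```bash
mkdir -p pics; ls; cat > h.py <<'E'
import numpy as np, cv2
from station import robot, fingers, vision, workorder, recognise
from scipy.spatial.transform import Rotation as R
def cam(name):
    c=vision.calibration(name); K=np.array(c["mtx"])
    if "extrinsics" in c: M=np.linalg.inv(np.array(c["extrinsics"]))
    else:
        T=np.eye(4); T[:3,3]=robot.current_tool_pos(); T[:3,:3]=R.from_euler('xyz',robot.current_eef_rot(),degrees=True).as_matrix()
        M=T@np.array(c["T_tool_cam"])
    return K,M,c.get("dist")
def ray(K,M,px):
    d=np.linalg.inv(K)@[px[0],px[1],1]; d=M[:3,:3]@[d[0],-d[1],-d[2]]; return M[:3,3],d
def at_z(K,M,px,z):
    o,d=ray(K,M,px); return o+d*(z-o[2])/d[2]
def proj(K,M,p):
    q=np.linalg.inv(M)@np.append(p,1); u=K@[q[0],-q[1],-q[2]]; return u[:2]/u[2]
def save(im,n): cv2.imwrite(f"pics/{n}.png",cv2.cvtColor(im,cv2.COLOR_RGB2BGR))
E
python3 - <<'E'
from h import *
print({k:np.array(v).shape for k,v in vision.calibration("top").items()}, vision.calibration("wrist").keys())
for n in("top","side"):
    im=vision.grab_frame(n); save(im,n+"0")
    K,M,_=cam(n); print(n,M[:3,3].round(3),(-M[:3,2]).round(3))
    for l in("pin","stop_mouth","holder_mouth","stamp"):
        for r in recognise(l,n)[:4]:
            print(l,round(r["p"],2),np.round(r["rect"],1),at_z(K,M,r["rect"][:2],{"pin":.09,"stamp":.04}.get(l,.064)).round(3))
print(robot.current_time_s(), robot.current_tool_pos(), robot.current_eef_rot())
E
```

```text
pics
{'mtx': (3, 3), 'extrinsics': (4, 4)} dict_keys(['mtx', 'T_tool_cam'])
top [0.387 0.093 1.234] [ 0.127  0.002 -0.992]
pin 0.73 [199.2 256.6  19.8  16.3] [0.409 0.347 0.09 ]
pin 0.72 [230.4 220.   17.2  24.2] [0.492 0.282 0.09 ]
stop_mouth 0.79 [435.1 204.8  28.5  66.9] [ 0.539 -0.18   0.064]
holder_mouth 0.87 [235.6 222.6  29.2  44. ] [0.489 0.274 0.064]
stamp 0.62 [237.8 177.4  25.3  16.9] [0.597 0.277 0.04 ]
stamp 0.21 [234.6 223.4  25.9  42.1] [0.489 0.28  0.04 ]
side [ 0.034 -0.845  0.592] [ 0.41   0.804 -0.431]
pin 0.5 [285.6 174.6   9.3  22.9] [0.49  0.266 0.09 ]
pin 0.48 [248.7 180.4  14.5  30. ] [0.382 0.279 0.09 ]
stop_mouth 0.74 [389.3 258.5  52.   37.8] [ 0.521 -0.206  0.064]
holder_mouth 0.84 [285.2 196.1  33.   23.2] [0.452 0.184 0.064]
stamp 0.54 [318.4 183.   15.4  23.6] [0.596 0.266 0.04 ]
0.5 [0.23216177 0.49858679 0.24826808] [-1.79997927e+02  2.29510754e-03  1.55032904e+02]
```

View pics/top0.png

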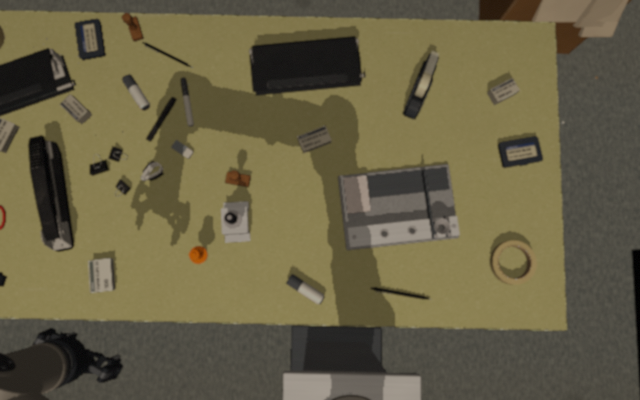

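View pics/side0.png

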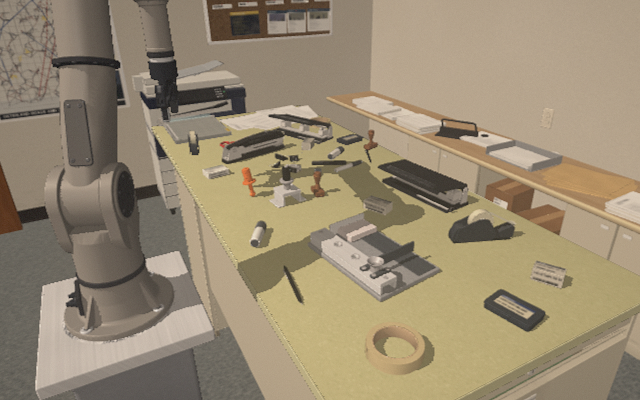

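The top view shows the black-knobbed pin in the holder at about (231,217), the orange decoy at (198,255), the stamp at (238,178), and the stop collar at about (441,228), with two bare rail holes at (384,233) and (412,230). The side view agrees with this. Next I'll look from close by with the wrist camera.

```bash
python3 - <<'E'
from h import *
K,M,_=cam("top"); s=at_z(K,M,(441,228),.064); p=at_z(K,M,(231,217),.109); print("stop",s,"pin",p)
print(np.array(vision.calibration("wrist")["T_tool_cam"]).round(3).tolist())
O=[180,0,90]
for n,q in(("wh",p),("ws",s)):
    try: robot.move_to([q[0]-.04,q[1],.28],[180,0,0])
    except robot.PlanningError as e: print(e); continue
    K,M,_=cam("wrist"); im=vision.grab_frame("wrist"); save(im,n)
    print(n,robot.current_tool_pos(),M[:3,3].round(3),(-M[:3,2]).round(3),robot.current_joint_positions()[-1],robot.current_time_s())
    for l in("pin","stop_mouth","holder_mouth","stamp"):
        for r in recognise(l,"wrist")[:3]: print(l,round(r["p"],2),np.round(r["rect"],1),at_z(K,M,r["rect"][:2],{"pin":.09}.get(l,.064)).round(3))
E
```

```text
stop [ 0.48619914 -0.19294544  0.064     ] pin [0.49668937 0.27765814 0.109     ]
[[0.0, 0.95, 0.314, 0.081], [1.0, -0.0, -0.0, 0.001], [-0.0, 0.314, -0.95, -0.126], [0.0, 0.0, 0.0, 1.0]]
wh [0.45613225 0.27856839 0.27981415] [0.536 0.279 0.405] [-0.311 -0.001 -0.95 ] -115.07066398766717 2.275
pin 0.91 [234.2 234.2  44.5  46. ] [0.395 0.382 0.09 ]
pin 0.72 [316.  146.2  36.3  44.9] [0.5   0.283 0.09 ]
holder_mouth 0.83 [316.8 141.4  50.1  70.2] [0.502 0.282 0.064]
stamp 0.61 [318.4  55.5  53.6  41.2] [0.593 0.28  0.064]
ws [ 0.44703044 -0.19145513  0.27979138] [ 0.527 -0.191  0.405] [-0.311 -0.001 -0.95 ] -52.747490625335864 4.2417
stop_mouth 0.82 [315.2  90.7  57.2 143.6] [ 0.549 -0.186  0.064]
holder_mouth 0.73 [  7.1 159.1  13.2  14.4] [0.471 0.184 0.064]
```

```bash
python3 -c "
import cv2,numpy as np
a=cv2.imread('pics/wh.png')[40:260,180:440];b=cv2.imread('pics/ws.png')[0:220,180:440]
cv2.imwrite('pics/both.png',cv2.resize(np.vstack([a,b]),None,fx=1.36*1,fy=1.36*1,interpolation=cv2.INTER_CUBIC) if 0 else cv2.resize(np.hstack([a,b]),(798,337),interpolation=cv2.INTER_CUBIC))"
```

```text
(no output)
```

View pics/both.png

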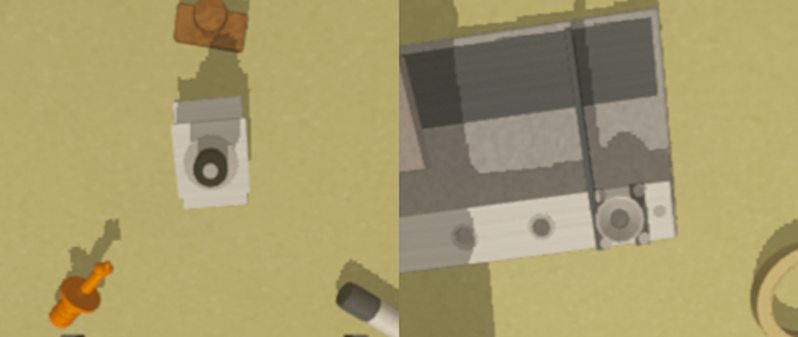

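The left crop shows the pin knob at raw wrist pixel (317,151) with the flange centred at (317.5,146), and the orange look-alike lies at the lower left. The right crop shows the stop's collar rim centred at (324,143), with the blade running away beyond it in +x. That leaves both sides in y clear for the jaws.

```bash
python3 - <<'E'
from h import *
c=vision.calibration("wrist");K=np.array(c["mtx"]);Tc=np.array(c["T_tool_cam"])
def MM(p):
    T=np.eye(4);T[:3,:3]=np.diag([1,-1,-1.]);T[:3,3]=p;return T@Tc
Mh=MM([0.45613225,0.27856839,0.27981415]);Ms=MM([0.44703044,-0.19145513,0.27979138])
for n,M,crop in(("wh",Mh,(317,148)),("ws",Ms,(324,143))):
    g=cv2.cvtColor(cv2.imread(f"pics/{n}.png"),cv2.COLOR_BGR2GRAY);x,y=crop[0]-40,crop[1]-40
    b=cv2.resize(g[y:y+80,x:x+80],None,fx=4,fy=4,interpolation=cv2.INTER_CUBIC)
    cs=cv2.HoughCircles(b,cv2.HOUGH_GRADIENT,1.5,8,param1=120,param2=25,minRadius=20,maxRadius=90)
    if cs is not None:
        for u,v,r in cs[0][:6]: print(n,(u/4+x).round(1),(v/4+y).round(1),(r/4).round(1),at_z(K,M,(u/4+x,v/4+y),.064)[:2].round(4))
print("K",K[0,0])
a=at_z(K,Mh,(316.8,151.4),.109);b=at_z(K,Mh,(317.5,146.2),.069);s=at_z(K,Ms,(324,142.7),.064)
print("knob top",a,"flange",b,"stop",s)
E
```

```text
wh 316.9 150.2 11.3 [0.492  0.2819]
wh 318.8 149.4 13.0 [0.4929 0.2797]
wh 313.6 150.6 8.0 [0.4916 0.286 ]
wh 316.2 147.9 13.6 [0.4947 0.2828]
wh 317.7 154.3 7.9 [0.4872 0.2811]
wh 320.3 147.9 15.2 [0.4947 0.2779]
ws 322.8 143.3 16.7 [ 0.491 -0.195]
ws 325.4 142.6 14.2 [ 0.4918 -0.1981]
ws 319.8 143.7 19.8 [ 0.4905 -0.1915]
ws 327.7 141.8 11.7 [ 0.4927 -0.2008]
ws 351.7 129.1 11.5 [ 0.5073 -0.2285]
ws 326.2 139.9 12.1 [ 0.4949 -0.199 ]
K 284.65861119876854
knob top [0.49658415 0.28175616 0.109     ] flange [0.49728282 0.28124129 0.069     ] stop [ 0.49167884 -0.19642218  0.064     ]
```

```bash
python3 - <<'E'
from h import *
O=[180,0,0]
robot.move_to([.497,.2815,.20],O)
print(fingers.gripper_to(0.6))
print(robot.line_to([.497,.2815,.092],velocity=.08,f_stop=12), robot.current_tool_pos(), robot.current_contact_force())
fingers.gripper_to(0.0,90); print("gap",robot.current_finger_gap(),robot.current_contact_force(),robot.current_tool_pos())
robot.line_to([.497,.2815,.185],velocity=.06)
print("gap",robot.current_finger_gap(),robot.current_contact_force(),robot.current_tool_pos(),robot.current_time_s())
K,M,_=cam("wrist");im=vision.grab_frame("wrist");save(im,"lift")
print(recognise("pin","wrist")[:2],[ (n,proj(K,M,[.497,.2815,z])) for n,z in(("tip",.107),("flange",.155))])
E
```

```text
False
False [0.49746686 0.28156936 0.09258985] [ 0.11503678 -0.71005263  0.15279785]
gap 0.25892136755437367 [-0.89127907  0.06388623  2.89844788] [0.49736756 0.28154574 0.09266241]
gap 0.25405543714251466 [-0.45627735  0.18196621 -1.18408161] [0.49673172 0.28145741 0.18455978] 10.2167
[{'rect': [217.8, 288.2, 48.5, 31.8], 'p': 0.89}, {'rect': [318.6, 265.1, 67.1, 109.1], 'p': 0.55}] [('tip', array([320.06510407, 220.58266103])), ('flange', array([320.36238344, 249.58468789]))]
```

View pics/lift.png

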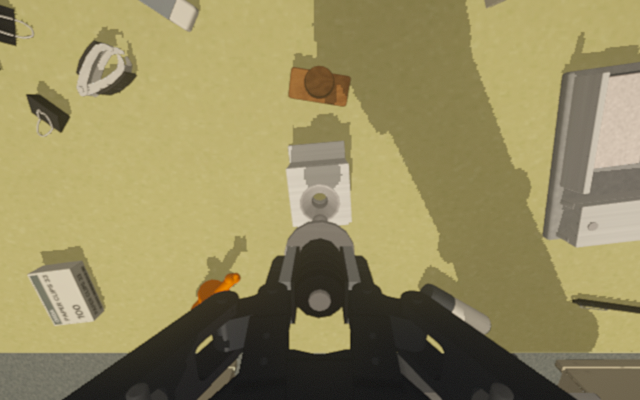

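The pin is out of the holder, gripped and upright: its tip is at about (320,220), the flange at (320,250), and the empty holder rim is centred at (319.5,203). The stamp is standing at (319,85). I'll carry the pin over the stop at the same relative height and compare the rim pixels.

```bash
python3 - <<'E'
from h import *
c=cam("wrist"); print("holder now",at_z(c[0],c[1],(319.5,203),.064))
O=[180,0,0]
robot.line_to([.497,.2815,.23],velocity=.15)
robot.move_to([.4917,-.1963,.23],O)
robot.line_to([.4917,-.1963,.185],velocity=.1)
K,M,_=cam("wrist");im=vision.grab_frame("wrist");save(im,"pre")
print(robot.current_tool_pos(),robot.current_time_s(),proj(K,M,[.4917,-.1963,.064]),robot.current_contact_force())
a=cv2.imread("pics/lift.png")[170:330,240:400];b=cv2.imread("pics/pre.png")[170:330,240:400]
cv2.imwrite("pics/cmp.png",cv2.resize(np.hstack([a,b]),(800,400),interpolation=cv2.INTER_CUBIC))
E
```

```text
holder now [0.49733899 0.28183867 0.064     ]
[ 0.4921708  -0.19656333  0.18558056] 13.1583 [319.95325141 203.75317856] [-0.07023546  0.33661503 -1.00858781]
```

View pics/cmp.png

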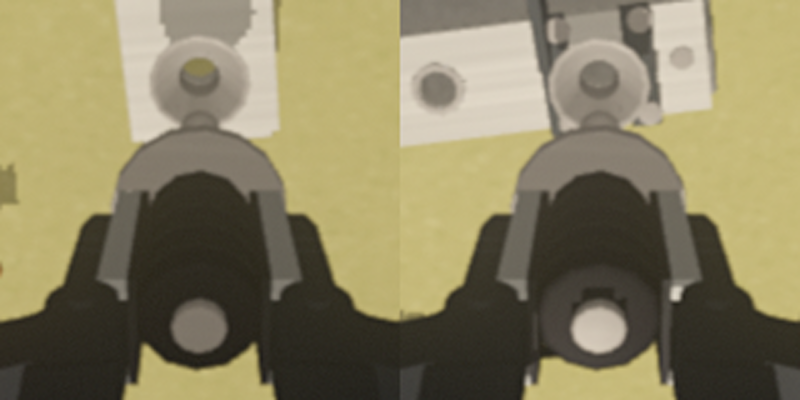

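The pre-insertion view matches the holder view: the rim and bore are centred at the same crop pixel (199,77) in both, so the pin is aligned to within about 1 mm. Next I insert it.

```bash
python3 - <<'E'
from h import *
st=lambda m:print(m,robot.current_tool_pos().round(4) if hasattr(robot.current_tool_pos(),'round') else robot.current_tool_pos(),np.round(robot.current_contact_force(),1),round(robot.current_finger_gap(),3),robot.current_time_s())
x,y=.4917,-.1963
print(robot.line_to([x,y,.14],velocity=.08,f_stop=12)); st("a")
print(robot.line_to([x,y,.105],velocity=.04,f_stop=20)); st("b")
h=robot.line_to([x,y,.087],velocity=.025,f_stop=30); print(h); st("c")
robot.pause(.3); st("d")
E
```

```text
False
a [ 0.4918 -0.1966  0.14  ] [-0.9  0.1 -0.8] 0.256 13.875
False
b [ 0.4915 -0.1964  0.1046] [-1.1  0.3 -0.4] 0.252 14.9
True
c [ 0.4917 -0.1961  0.0926] [-2.2  1.4  5.8] 0.258 15.4667
d [ 0.4917 -0.1961  0.0926] [-1.4  0.6  5.4] 0.255 15.7667
```

```bash
python3 - <<'E'
from h import *
x,y=.4917,-.1963
print(robot.line_to([x,y,.086],velocity=.02,f_stop=25),robot.current_tool_pos(),robot.current_contact_force())
p=robot.current_tool_pos()
fingers.gripper_to(0.6); 
robot.line_to([p[0],p[1],.18],velocity=.1)
robot.move_to([.4517,-.1915,.28],[180,0,0])
K,M,_=cam("wrist");im=vision.grab_frame("wrist");save(im,"end")
print(robot.current_time_s(),recognise("pin","wrist")[:2],proj(K,M,[x,y,.064]),proj(K,M,[x,y,.109]))
t=vision.grab_frame("side")
save(np.hstack([cv2.resize(im[60:260,220:420],(400,400)),cv2.resize(t[140:300,260:420],(400,400),interpolation=cv2.INTER_CUBIC)]),"endc")
print("stamp",recognise("stamp","side")[:2])
E
```

```text
True [ 0.49171705 -0.19618864  0.0926359 ] [-1.13872994  0.82501311  6.70422934]
17.975 [{'rect': [322.4, 146.2, 34.9, 37.1], 'p': 0.87}] [324.23668152 146.84112542] [324.94258084 151.95564456]
stamp [{'rect': [320.5, 185.9, 15.0, 28.2], 'p': 0.46}]
```

View pics/endc.png

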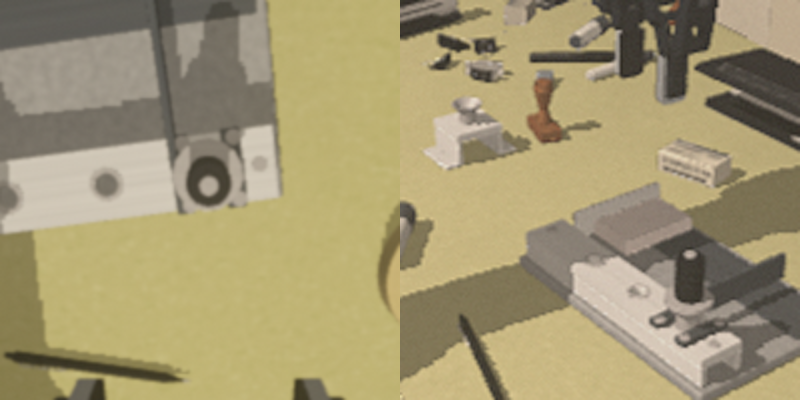

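The pin stands upright in the stop with its flange on the collar, the holder is empty and the stamp is standing. As a last check I'll press gently on the knob top with the closed fingertips, to rule out the pin having slipped in the grip short of its seat.

```bash
python3 - <<'E'
from h import *
x,y=.4917,-.1963
fingers.gripper_to(0.0,40)
robot.move_to([x,y,.16],[180,0,0])
for _ in range(2):
    print(robot.line_to([x,y,.115],velocity=.02,f_stop=22),robot.current_tool_pos(),robot.current_contact_force(),robot.tip_reach)
robot.line_to([x,y,.2],velocity=.1)
robot.move_to([.4517,-.1915,.28],[180,0,0])
vision.grab_frame("wrist");print(recognise("pin","wrist")[:1]);vision.grab_frame("top");print(recognise("stamp","top")[:1])
print(robot.current_time_s()); workorder.close_job()
E
```

```text
True [ 0.49171328 -0.19637742  0.12615757] [-0.81459235  0.77202879  6.26413985] 0.017
True [ 0.49174348 -0.19641128  0.12615104] [-0.90292119  1.80660105  5.78364363] 0.017
[{'rect': [323.4, 145.7, 35.4, 39.4], 'p': 0.93}]
[{'rect': [236.2, 177.3, 24.5, 19.2], 'p': 0.66}]
22.675
the job is handed in; nothing more can be done
```

I pulled the pin straight up out of its holder, carried it to the stop and pushed it down through the collar until it stopped solid. I then handed the job in at about 22.7 s of the 40 s allowed. The hand-in gives no verdict.

- **Pin fully home:** the arm stopped at the same tool height (0.0926 m) as when it gripped the pin in the holder. A second press of 25 N did not move it. Two 22 N presses on the knob top with closed fingers stopped at 0.1262 m, which puts the knob top at 0.109 m as expected for a seated pin. I did not tug the pin to test the lock.
- **Cameras:** the pictures show the pin upright with its flange on the collar. The stamp is still standing at its original place, and I never approached the orange look-alike.
- **Arm:** at hand-in it was clear of everything.

None of the checks failed or disagreed.

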